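Set the stock tags on the parts board

TASK

Each parts bin on the workshop board has a hinged tag in front of it; the tag face with the round disc means full, the bare face means reorder. With a fingertip, gently push each wrong tag just past upright and let it fall over by itself (do not force it against its stop), so that the tags of the full, heaped bins lie with the disc face up and those of the nearly empty bins lie with the bare face up. Do not pinch or lift anything, and leave the bins, glue, screwdriver and try square where they are.

Things in the scene. Friction and masses are not known exactly. Their poses are not given: they have to be found in the camera images.
- bin_blocks_full: loose open grey bin, 100 x 96 x 50 mm high, 0.5 kg, filled to the top and heaped with small pine blocks: a FULL bin; the topmost block reaches 75 mm. Origin: centre of its underside. It stands behind (+x of) its own tag, about 115 mm from the origin of that tag's stand. Which bin stands at which tag varies
- bin_dowels_full: loose open grey bin, 100 x 96 x 50 mm high, 0.5 kg, filled to the top and heaped with pine dowels lying along its x axis: a FULL bin; the topmost dowel reaches 67 mm. Origin: centre of its underside. It stands behind (+x of) its own tag, about 115 mm from the origin of that tag's stand. Which bin stands at which tag varies
- bin_blocks_low: loose open grey bin, 100 x 96 x 50 mm high, 0.5 kg, holding just two pine blocks on its floor: NOT full. Origin: centre of its underside. It stands behind (+x of) its own tag, about 115 mm from the origin of that tag's stand. Which bin stands at which tag varies
- bin_dowels_low: loose open grey bin, 100 x 96 x 50 mm high, 0.5 kg, holding just one pine dowel on its floor: NOT full. Origin: centre of its underside. It stands behind (+x of) its own tag, about 115 mm from the origin of that tag's stand. Which bin stands at which tag varies
- stand_a: fixed dark steel tag stand, foot 76 x 30 mm, on the 15 mm grey board (four in a row, 130 mm apart, all turned alike). Origin: centre of its underside; x points to its bin, y to the left as one faces the bins, z up. The tag's hinge pin lies along its x, 35 mm above the origin. Small V-shaped rests reach 15 mm to either side of the pin and up to 12 mm above it
- tag_a (a joint): smooth white plastic tag on stand_a, 60 mm wide, 5 mm thick, 30 g. 0 rad: leans 45 degrees left (stand +y), bare face up = reorder. 1.57: leans right (-y), face with 36 mm dark disc up = full. 0.785: upright. Firm stops at both ends; rests by its weight and, pushed past upright, falls the rest by itself: driving it on into the stop strains it. Push sideways below the free edge, from the side it leans to
- edge_a (a point): middle of the free edge of the tag on stand_a, 50 mm from the pin; moves with the tag. At rest it is 35 mm above the pin and 35 mm to the left (+y) or right (-y) of it. Neighbouring tags that lean towards each other leave about 55 mm between their edges
- stand_b: fixed dark steel tag stand, foot 76 x 30 mm, on the 15 mm grey board (four in a row, 130 mm apart, all turned alike). Origin: centre of its underside; x points to its bin, y to the left as one faces the bins, z up. The tag's hinge pin lies along its x, 35 mm above the origin. Small V-shaped rests reach 15 mm to either side of the pin and up to 12 mm above it
- tag_b (a joint): smooth white plastic tag on stand_b, 60 mm wide, 5 mm thick, 30 g. 0 rad: leans 45 degrees left (stand +y), bare face up = reorder. 1.57: leans right (-y), face with 36 mm dark disc up = full. 0.785: upright. Firm stops at both ends; rests by its weight and, pushed past upright, falls the rest by itself: driving it on into the stop strains it. Push sideways below the free edge, from the side it leans to
- edge_b (a point): middle of the free edge of the tag on stand_b, 50 mm from the pin; moves with the tag. At rest it is 35 mm above the pin and 35 mm to the left (+y) or right (-y) of it. Neighbouring tags that lean towards each other leave about 55 mm between their edges
- stand_c: fixed dark steel tag stand, foot 76 x 30 mm, on the 15 mm grey board (four in a row, 130 mm apart, all turned alike). Origin: centre of its underside; x points to its bin, y to the left as one faces the bins, z up. The tag's hinge pin lies along its x, 35 mm above the origin. Small V-shaped rests reach 15 mm to either side of the pin and up to 12 mm above it
- tag_c (a joint): smooth white plastic tag on stand_c, 60 mm wide, 5 mm thick, 30 g. 0 rad: leans 45 degrees left (stand +y), bare face up = reorder. 1.57: leans right (-y), face with 36 mm dark disc up = full. 0.785: upright. Firm stops at both ends; rests by its weight and, pushed past upright, falls the rest by itself: driving it on into the stop strains it. Push sideways below the free edge, from the side it leans to
- edge_c (a point): middle of the free edge of the tag on stand_c, 50 mm from the pin; moves with the tag. At rest it is 35 mm above the pin and 35 mm to the left (+y) or right (-y) of it. Neighbouring tags that lean towards each other leave about 55 mm between their edges
- stand_d: fixed dark steel tag stand, foot 76 x 30 mm, on the 15 mm grey board (four in a row, 130 mm apart, all turned alike). Origin: centre of its underside; x points to its bin, y to the left as one faces the bins, z up. The tag's hinge pin lies along its x, 35 mm above the origin. Small V-shaped rests reach 15 mm to either side of the pin and up to 12 mm above it
- tag_d (a joint): smooth white plastic tag on stand_d, 60 mm wide, 5 mm thick, 30 g. 0 rad: leans 45 degrees left (stand +y), bare face up = reorder. 1.57: leans right (-y), face with 36 mm dark disc up = full. 0.785: upright. Firm stops at both ends; rests by its weight and, pushed past upright, falls the rest by itself: driving it on into the stop strains it. Push sideways below the free edge, from the side it leans to
- edge_d (a point): middle of the free edge of the tag on stand_d, 50 mm from the pin; moves with the tag. At rest it is 35 mm above the pin and 35 mm to the left (+y) or right (-y) of it. Neighbouring tags that lean towards each other leave about 55 mm between their edges
- glue: bystander: white bottle, 52 mm diameter, 110 mm high, standing loose on the bench off the left end of the board. Origin: centre of its underside
- screwdriver: bystander: loose screwdriver 190 mm long, lying on the bench between the robot and the board. Origin: centre of its underside, x along the shaft
- square: bystander: loose try square lying on the bench off the right end of the board, wooden stock 110 x 22 x 18 mm with a thin 130 mm steel blade. Origin: underside of the stock's centre
Mind the look-alikes: they are no part of the job. What is shaped like the bin_blocks_low but green or pink is not meant.

How it is judged:
By the outcome, as a careful person would: the job done as asked, in the order asked, and still so for the second after the job is handed in, with the robot touching nothing.
It also fails if it takes over 48 s, if anything falls off the work surface, if the arm or the gripper's body presses on something with over 40 N, if the wrist force passes 120 N, or if a joint passes its speed limit or range.

ROBOT

A 6-joint arm with a two-finger parallel gripper is mounted at the origin on the work surface. World frame = base frame: x ahead of the robot, y to its left, z up, the work surface at z = 0. Lengths are in mm, angles in degrees, forces in N, time in s.
With the tool pointing down it reaches from about 300 to 850 mm from the base axis. Payload 4.2 kg.
Tool frame: the origin (TCP) lies between the finger pads; the fingertips stand ahead of it and the grasp point (between the pads) lies 8 mm behind it (env.tip_reach is the x of the fingertips in the tool frame, in mm); x points along the fingers, y is the direction in which the jaws open and shut, and the axes are right-handed (so a half turn about x gives the same grasp; the last joint's range is limited). The gripper opens to 91 mm and grips with 3 to 60 N. Pads are 32 mm wide; open, the fingers measure 118 mm over their backs; the gripper's body (76 mm by 178 mm) begins 60 mm behind the grasp point.
Start: joints at [-68.812, 18.312, 89.639, -0, 72.044, -1.146], TCP at [218.506, -531.881, 224.976] pointing down, gripper open.
Joint ranges: [-177.97, 177.97], [-48.28, 115.42], [12.27, 149.76], [-77.06, 257.06], [2.81, 150.46], [-146.56, 146.56]. Speed limits (degrees/s): [147.25, 147.25, 180, 180, 180, 180].

INTERFACE

Orientations are given as [roll, pitch, yaw] about the fixed x, y, z axes, in that order (R = Rz(yaw) Ry(pitch) Rx(roll)).
In Python, from workcell import env, cams gives the robot as it stands.
- The arm moves only by the tool arm_command, never from a script. Its argument "deltas" is a list of rows, each a list of 3 entries, a list of its own where there are three numbers: the opening, from 0 (shut) to 1 (fully open), then the shift along the world's x, y, z in mm, then the turn about the world's z in rad. A call has 1 to 20 rows; each row is the pose to reach, as a shift and turn from the pose commanded when the call began; what a row does not reach only later rows make up. A row lasts 1/10 s, in which the tool goes at most 50 mm and 8.59 degrees, less where a joint would pass 70% of its speed; a pose out of reach is approached as far as the arm can. A call with a gripper value outside its range is refused whole. The fingers move at their own pace and stop on an object; "grip_force" is the grip in N (left out, the last holds). Time passes only in rows, so rows that repeat a pose let the fingers close. It gives the time, the measured TCP pose, the force and the opening at its end, in the units of the state.
- env.state(): the state, without advancing time (a new reading comes with each control period).
- cams.grab_frame(name): name is "side" or "top"; returns a dict with "img" (384x512x3 uint8, red, green, blue), "K" (3x3 intrinsics, pixels), "rvec" (rotation vector, rad) and "tvec" (3), from world to camera coordinates, as OpenCV has them. Camera axes: x right, y down, z forward; pixel columns grow to the right and rows downward; lengths in mm; the calibration is good to about 2 mm. A picture is of the moment at which its call begins. There is no depth.
- env.job_done(): hands the job in, once; it reports no verdict.
Trained networks look in a picture, given as the dict that the camera call returned (one of the last four; its "shot" number tells which), for a name from the list of things; names that differ only in an ending like _2 or _b are one class to them, and where a whole thing is asked for, a point or a joint stands for the part that bears it (a point fixed in the world has none). Each returns a list of dicts, best first, with "conf" (0 to 1); they miss things now and then, are a little off and sometimes report something else, mostly with a low value. They report only what shows in the picture. A call takes as long as a camera call. They do not tell look-alikes from the thing itself.
- cams.silhouettes(picture, name): "region" (384x512 bool, what is visible of it) and "centre" ([column, row] in pixels, amid what is visible of it).
The state is a dict: "time_s": time; "qpos": joint angles; "qvel": joint speeds; "effort": joint torques, N m; "ee_pos": TCP position; "ee_rot": TCP orientation; "force": force on the tool from outside, world axes, zero at the start; "torque": the same for the moment, N m; "gripper_width": finger opening in mm.
Only numpy, scipy, OpenCV 4.12 (cv2) and the standard library are available. Lean on these libraries where they do the work, as an engineer would, in place of code of your own. Each camera call takes 0.05 s, during which the arm holds its last target.

## Working session

There is one attempt and no reset: what is moved stays moved. The work goes in short steps, Python scripts to look and compute and a tool call to move; the robot and the scene stay as the last step left them, time stands still between calls to the robot, and variables do not carry over. Pictures are saved under pics/ and viewed, and the job is handed in when it is done.

Besides the shell and the picture viewer there is one more tool, called as name(argument=value, ...) on one line, values as JSON. arm_command: Moves the arm, as the interface text tells. Its arguments: {"type":"object","properties":{"deltas":{"type":"array","items":{"type":"array"}},"grip_force":{"type":"number"}},"required":["deltas"]}

```bash
mkdir -p pics; ls
python3 - <<'E'
from workcell import env,cams
import cv2,pickle
for n in("top","side"):
    p=cams.grab_frame(n); cv2.imwrite(f"pics/{n}0.png",p["img"][:,:,::-1]); 
    pickle.dump(p,open(f"{n}0.pkl","wb"))
    print(n,p["K"].tolist(),p["rvec"],p["tvec"])
    for nm in("stand_a","tag_a","bin_blocks_full","bin_dowels_full","bin_blocks_low","bin_dowels_low","glue","screwdriver","square"):
        print(nm,[(round(float(r["conf"]),2),[round(float(c)) for c in r["centre"]]) for r in cams.silhouettes(p,nm)])
s=env.state();print(s["time_s"],s["ee_pos"],s["ee_rot"],s["gripper_width"],env.tip_reach)
E
```

```text
pics
top [[433.3549709263623, 0.0, 256.49633180077507], [0.0, 433.3549709263623, 193.9745516099135], [0.0, 0.0, 1.0]] [ 2.1061196  -2.154529    0.21626703] [ -26.57444267  573.78566877 1197.95565488]
stand_a [(0.86, [284, 234]), (0.83, [193, 221]), (0.66, [151, 215])]
tag_a [(0.75, [201, 188]), (0.67, [234, 225]), (0.58, [281, 229]), (0.55, [188, 220]), (0.53, [153, 216]), (0.36, [376, 217])]
bin_blocks_full [(0.62, [290, 193]), (0.5, [189, 223])]
bin_dowels_full [(0.83, [152, 179]), (0.17, [279, 226])]
bin_blocks_low [(0.87, [200, 184]), (0.74, [232, 126]), (0.71, [138, 282]), (0.58, [171, 122])]
bin_dowels_low [(0.67, [245, 186])]
glue [(0.8, [100, 165])]
screwdriver [(0.67, [212, 265])]
square [(0.91, [377, 217])]
side [[431.84318355481986, 0.0, 249.04549740092077], [0.0, 431.84318355481986, 180.75875650124098], [0.0, 0.0, 1.0]] [ 0.14879104 -2.84466457  1.19465573] [ 565.99231832  137.42075189 1144.03781959]
stand_a [(0.92, [271, 255]), (0.76, [286, 185]), (0.66, [262, 292]), (0.61, [282, 213])]
tag_a [(0.61, [270, 251]), (0.57, [263, 282]), (0.56, [294, 179])]
bin_blocks_full [(0.9, [253, 172])]
bin_dowels_full [(0.85, [209, 290])]
bin_blocks_low [(0.97, [224, 244]), (0.82, [163, 212]), (0.66, [143, 265]), (0.63, [346, 322]), (0.47, [291, 177])]
bin_dowels_low [(0.68, [241, 206]), (0.58, [291, 178]), (0.52, [270, 252])]
glue [(0.6, [176, 355]), (0.47, [289, 182]), (0.34, [262, 293])]
screwdriver [(0.67, [318, 249]), (0.27, [291, 178])]
square [(0.89, [278, 129])]
1.0 [ 218.52236593 -531.88387346  224.98821842] [ 82.02888533  89.9929964  -75.63503582] 91.21929552942962 11.0
```

Run:
```python
import cv2
a=cv2.imread("pics/top0.png");cv2.imwrite("pics/top0z.png",cv2.resize(a[110:300,80:400],(800,475),interpolation=cv2.INTER_CUBIC))
a=cv2.imread("pics/side0.png");cv2.imwrite("pics/side0z.png",cv2.resize(a[120:380,120:380],(600,600),interpolation=cv2.INTER_CUBIC))
```

```text
(no output)
```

View pics/top0z.png

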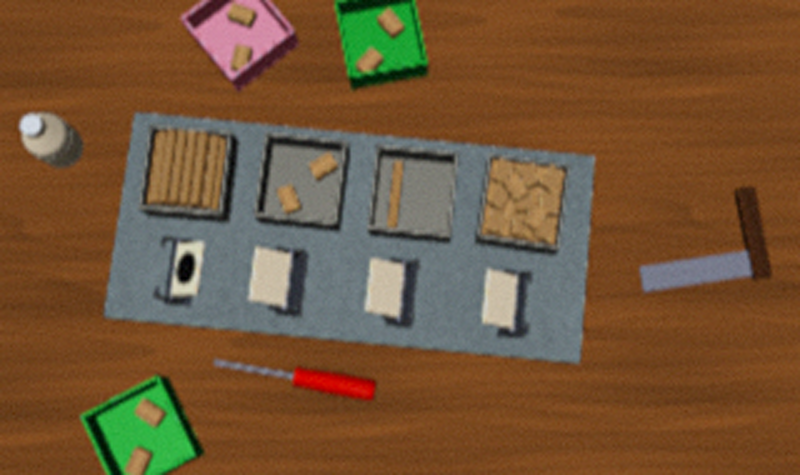

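View pics/side0z.png

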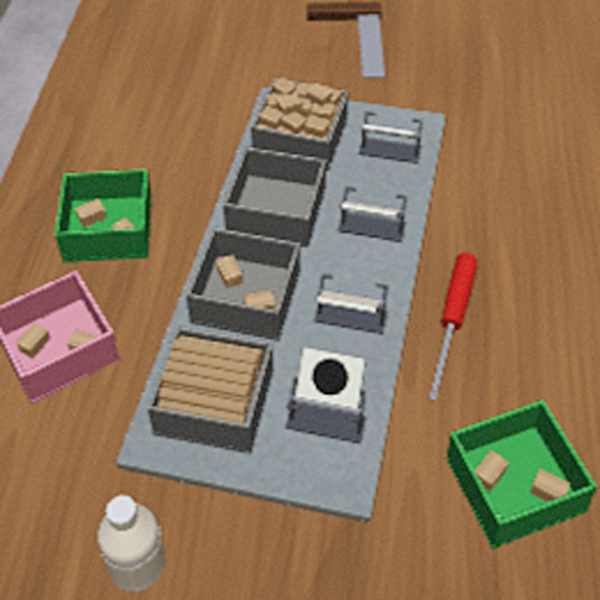

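The tags, left to right, are disc, bare, bare, bare. The bins behind them are full dowels, low blocks, low dowel and full blocks. Only the rightmost tag is wrong: it leans left and must be pushed towards −y. Next I'll locate the row.

```bash
cat > h.py <<'E'
import numpy as np,cv2
def proj(p,X): return cv2.projectPoints(np.asarray(X,float).reshape(-1,3),p["rvec"],p["tvec"],p["K"],None)[0].reshape(-1,2)
def tagc(o,yaw,th,y0=8):
    # th lean angle from +y (0.785 = upright offset)
    a=np.pi/4+th; d=np.array([0,np.cos(a),np.sin(a)])
    R=np.array([[np.cos(yaw),-np.sin(yaw),0],[np.sin(yaw),np.cos(yaw),0],[0,0,1]])
    return np.array([o]) + (R@np.array([[-30,0,0]+y0*d,[30,0,0]+y0*d,[30,0,0]+50*d,[-30,0,0]+50*d]).T).T+[0,0,35]
E
python3 - <<'E'
import pickle,numpy as np,cv2
from h import *
from scipy.optimize import least_squares
t=pickle.load(open("top0.pkl","rb"));s=pickle.load(open("side0.pkl","rb"))
img=t["img"].astype(int);m=((img.min(2)>165)).astype(np.uint8)
n,l,st,c=cv2.connectedComponentsWithStats(m)
for i in range(1,n):
    if st[i,4]>25: print(st[i],c[i])
cs=[(c[i],st[i,4],l==i) for i in range(1,n) if st[i,4]>100 and st[i,0]>130]
cs=sorted(cs,key=lambda k:k[0][0]); 
C=[]
for k in cs:
    r=np.argwhere(cv2.morphologyEx(k[2].astype(np.uint8),cv2.MORPH_CLOSE,np.ones((3,3))))[:,::-1].astype(np.int32)
    h=cv2.convexHull(r); mm=np.zeros(m.shape,np.uint8); cv2.fillPoly(mm,[h],1); C.append(np.argwhere(mm)[:,::-1].mean(0)); print(k[1],C[-1],cv2.minAreaRect(r))
C=np.array(C)
def orig(q): 
    u=np.array([-np.sin(q[2]),np.cos(q[2]),0]); return [np.array([q[0],q[1],15])-130*i*u for i in range(4)]
th=[np.pi/2,0,0,0]
def cen(p,q):return np.array([proj(p,[tagc(o,q[2],a).mean(0)])[0] for o,a in zip(orig(q),th)])
r=least_squares(lambda q:(cen(t,q)-C).ravel(),[450,200,0.],x_scale=[100,100,.1])
print(r.x,r.fun); 
for o in orig(r.x):print(o)
np.save("q.npy",r.x)
for p,nm in((t,"top"),(s,"side")):
    z=4;a=cv2.resize(p["img"][:,:,::-1],None,fx=z,fy=z,interpolation=cv2.INTER_CUBIC)
    for o,b in zip(orig(r.x),th): cv2.polylines(a,[((proj(p,tagc(o,r.x[2],b))+.5)*z).astype(np.int32)],True,(0,0,255),1)
    a=a[200*z:245*z,140*z:310*z] if nm=="top" else a[160*z:310*z,230*z:330*z]
    cv2.imwrite(f"pics/{nm}_fit.png",a[:600,:800])
E
```

```text
[ 88 156   8   8  55] [ 91.69090909 159.41818182]
[149 207  12  20  91] [155.25274725 216.71428571]
[180 210  16  22 162] [186.97530864 220.27160494]
[226 214  15  22 160] [232.78125 225.18125]
[273 218  13  22 168] [278.7202381  229.01190476]
162 [187.34448161 220.28762542] ((187.28460693359375, 220.22311401367188), (14.015924453735352, 19.969593048095703), 7.125016689300537)
160 [233.09454545 224.72      ] ((233.32308959960938, 224.41542053222656), (13.147682189941406, 19.845558166503906), 7.125016689300537)
168 [278.9626556  229.08713693] ((279.18316650390625, 228.66831970214844), (11.641935348510742, 20.39826202392578), 5.710593223571777)Traceback (most recent call last):
  File "<stdin>", line 20, in <module>
    return func(*args, **kwargs)
    vector_fun = VectorFunction(
        fun_wrapped,
    ...<6 lines>...
        workers=workers
    )
    self._update_fun()
    ~~~~~~~~~~~~~~~~^^
    self.f = self.fun_wrapped(xp_copy(self.x))
             ~~~~~~~~~~~~~~~~^^^^^^^^^^^^^^^^^
    return np.atleast_1d(self.fun(x))
                         ~~~~~~~~^^^
    return self.f(x, *self.args, **self.kwargs)
           ~~~~~~^^^^^^^^^^^^^^^^^^^^^^^^^^^^^^
  File "<stdin>", line 20, in <lambda>
ValueError: operands could not be broadcast together with shapes (4,2) (3,2)
```

Lower the area threshold so the disc tag counts too.

```bash
cat > fit.py <<'E'
import pickle,numpy as np,cv2,sys
from h import *
from scipy.optimize import least_squares
t=pickle.load(open("top0.pkl","rb"));s=pickle.load(open("side0.pkl","rb"))
img=t["img"].astype(int);m=((img.min(2)>150)).astype(np.uint8)
n,l,st,c=cv2.connectedComponentsWithStats(m)
cs=[(c[i],st[i,4],l==i) for i in range(1,n) if st[i,4]>80 and 130<st[i,0]<300]
cs=sorted(cs,key=lambda k:k[0][0]); C=[]
for k in cs:
    r=np.argwhere(k[2])[:,::-1].astype(np.int32)
    mm=np.zeros(m.shape,np.uint8); cv2.fillPoly(mm,[cv2.convexHull(r)],1); C.append(np.argwhere(mm)[:,::-1].mean(0)); print(k[1],C[-1])
C=np.array(C)
def orig(q): 
    u=np.array([-np.sin(q[2]),np.cos(q[2]),0]); return [np.array([q[0],q[1],15])-130*i*u for i in range(4)]
th=[np.pi/2,0,0,0]
def cen(p,q):return np.array([proj(p,[tagc(o,q[2],a).mean(0)])[0] for o,a in zip(orig(q),th)])
r=least_squares(lambda q:(cen(t,q)-C).ravel(),[450,200,0.],x_scale=[100,100,.1])
print(r.x,r.fun); 
for o in orig(r.x):print(o)
np.save("q.npy",r.x)
for p,nm in((t,"top"),(s,"side")):
    z=4;a=cv2.resize(p["img"][:,:,::-1],None,fx=z,fy=z,interpolation=cv2.INTER_CUBIC)
    for o,b in zip(orig(r.x),th): cv2.polylines(a,[((proj(p,tagc(o,r.x[2],b))+.5)*z).astype(np.int32)],True,(0,0,255),1)
    a=a[200*z:245*z,140*z:310*z] if nm=="top" else a[160*z:310*z,230*z:330*z]
    cv2.imwrite(f"pics/{nm}_fit.png",a[:600,:800])
E
python3 fit.py
```

```text
124 [154.56666667 216.65833333]
293 [187.18654434 220.44954128]
276 [233.15824916 224.45117845]
248 [279.24175824 228.84981685]
[ 5.12451539e+02  2.66916296e+02 -1.18511001e-01] [ 0.84998408  0.37144948 -0.29964328 -0.39864618 -0.26092591  0.01667079
 -0.29081003  0.03913394]
[512.4515394  266.91629645  15.        ]
[497.08114748 137.82814419  15.        ]
[481.71075556   8.73999194  15.        ]
[ 466.34036363 -120.34816031   15.        ]
```

View pics/top_fit.png

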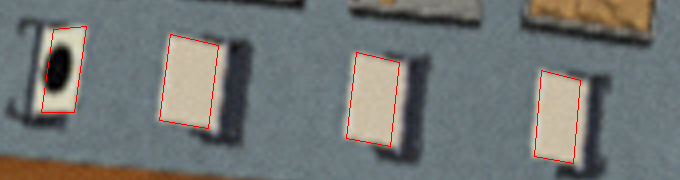

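View pics/side_fit.png

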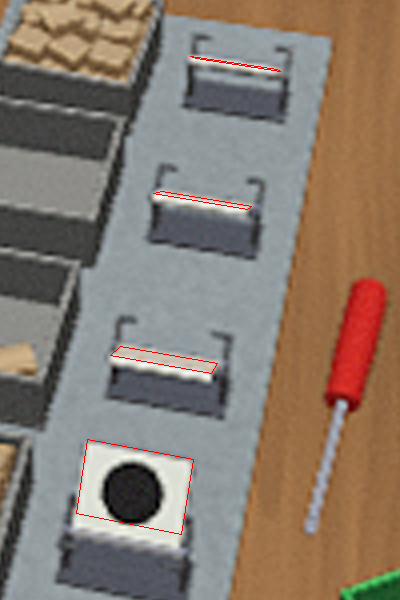

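arm_command(deltas=[[0, [255, 476, 0], -0.51], [0, [255, 476, 0], -0.51], [0, [255, 476, 0], -0.51], [0, [255, 476, 0], -0.51], [0, [255, 476, 0], -0.51], [0, [255, 476, 0], -0.51], [0, [255, 476, 0], -0.51], [0, [255, 476, 0], -0.51], [0, [255, 476, 0], -0.51], [0, [255, 476, 0], -0.51], [0, [255, 476, 0], -0.51], [0, [255, 476, 0], -0.51], [0, [255, 476, 0], -0.51], [0, [255, 476, 0], -0.51], [0, [255, 476, 0], -0.51], [0, [255, 476, 0], -0.51]], grip_force=10)

```text
time_s: 2.6
ee_pos: [473.1, -57.1, 225.1]
ee_rot: [103.0, 90.0, -84.0]
force: [-0.2, -0.1, 0.3]
gripper_width: 0.4
```

arm_command(deltas=[[0, [0, 0, -45], 0], [0, [0, 0, -85], 0], [0, [0, 0, -85], 0], [0, [0, 0, -85], 0]])

```text
time_s: 3.0
ee_pos: [473.7, -56.5, 140.5]
ee_rot: [14.9, 90.0, -172.0]
force: [-0.0, -0.2, 1.3]
gripper_width: 0.5
```

```bash
cat > look.py <<'E'
from workcell import env,cams
import cv2,sys,numpy as np
from h import *
k=sys.argv[1]
s=env.state();print(s["time_s"],s["ee_pos"],s["force"])
o=[]
for n,(r0,r1,c0,c1) in(("top",(150,270,200,330)),("side",(130,250,210,340))):
    p=cams.grab_frame(n);z=4
    a=cv2.resize(p["img"][:,:,::-1],None,fx=z,fy=z,interpolation=cv2.INTER_CUBIC)
    tip=proj(p,[np.array(s["ee_pos"])-[0,0,11]])[0];cv2.circle(a,tuple(int((v+.5)*z) for v in tip),4,(0,0,255),1);print(n,tip)
    o.append(a[r0*z:r1*z,c0*z:c0*z+100*z])
cv2.imwrite(f"pics/l{k}.png",np.hstack(o))
E
python3 look.py 1
```

```text
3.0 [473.65975371 -56.45639272 140.49493859] [-0.02335615 -0.15630597  1.30834758]
top [264.06155184 225.07820307]
side [287.08015747 170.57050423]
```

View pics/l1.png

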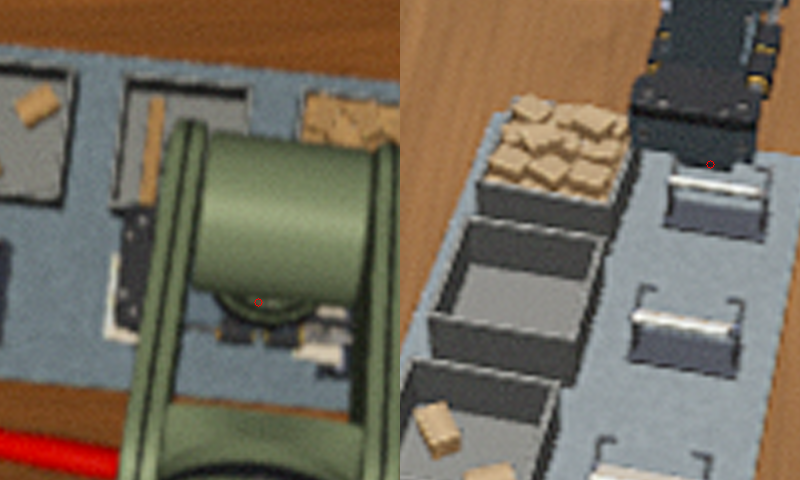

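The side view shows the fingertip at about (710,163) in the crop, clear of the rightmost tag and on its left. Descending.

arm_command(deltas=[[0, [0, 0, -30], 0], [0, [0, 0, -57], 0], [0, [0, 0, -57], 0], [0, [0, 0, -57], 0]])

```text
time_s: 3.5
ee_pos: [474.8, -56.1, 84.6]
ee_rot: [176.9, 89.9, -10.0]
force: [-0.2, -0.5, 0.6]
gripper_width: 0.7
```

```bash
python3 look.py 2
```

```text
3.5 [474.7565389  -56.11403463  84.55630468] [-0.24673025 -0.5486752   0.60882624]
top [263.31835635 226.99309351]
side [285.63253615 185.68047568]
```

View pics/l2.png

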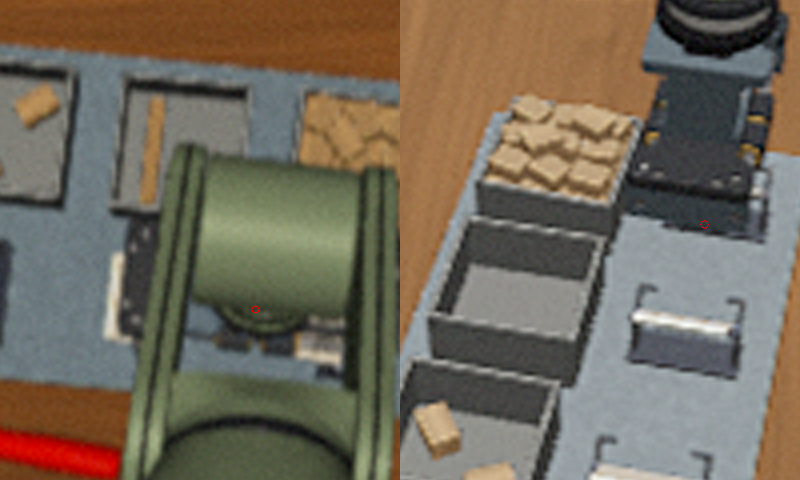

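arm_command(deltas=[[0, [-0.7, -6, 0], 0], [0, [-1.4, -12, 0], 0], [0, [-1.7, -14, 0], 0], [0, [-1.9, -16, 0], 0], [0, [-2.1, -18, 0], 0], [0, [-2.4, -20, 0], 0], [0, [-2.6, -22, 0], 0], [0, [-2.8, -24, 0], 0], [0, [-3.1, -26, 0], 0], [0, [-3.3, -28, 0], 0], [0, [-3.6, -30, 0], 0], [0, [-3.8, -32, 0], 0], [0, [-4, -34, 0], 0], [0, [-4.3, -36, 0], 0], [0, [-4.5, -38, 0], 0], [0, [-4.6, -39, 0], 0], [0, [-4.8, -40, 0], 0], [0, [-4.9, -41, 0], 0], [0, [-5, -42, 0], 0], [0, [-5, -42, 0], 0]])

```text
time_s: 5.6
ee_pos: [468.5, -98.0, 83.0]
ee_rot: [115.9, 90.0, -71.0]
force: [0.6, -0.2, 0.8]
gripper_width: 0.8
```

```bash
python3 look.py 3
```

```text
5.6 [468.51999182 -97.9724543   82.98450744] [ 0.59043681 -0.2097905   0.84053357]
top [278.27109557 228.9359091 ]
side [288.58128404 175.65109896]
```

View pics/l3.png

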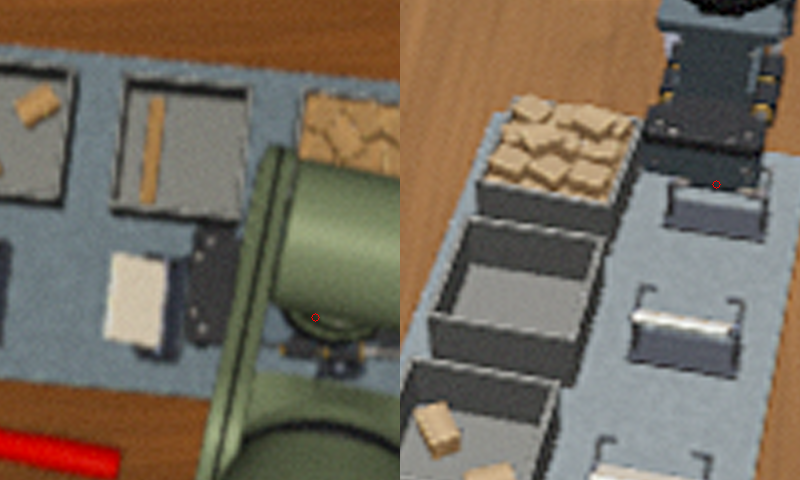

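arm_command(deltas=[[0, [-0.1, -1, 0], 0], [0, [-0.2, -2, 0], 0], [0, [-0.4, -3, 0], 0], [0, [-0.5, -4, 0], 0], [0, [-0.6, -5, 0], 0], [0, [-0.7, -6, 0], 0], [0, [-0.8, -7, 0], 0], [0, [-0.9, -8, 0], 0], [0, [-1, -8.5, 0], 0], [0, [-1, -8.5, 0], 0]])

```text
time_s: 6.7
ee_pos: [467.5, -106.4, 83.0]
ee_rot: [121.0, 90.0, -65.9]
force: [-0.6, -0.0, -0.3]
gripper_width: 0.7
```

```bash
python3 look.py 4
```

```text
6.7 [ 467.51272886 -106.44997331   82.97888363] [-0.61381764 -0.03792041 -0.34160001]
top [281.30068685 229.22621549]
side [289.07499335 173.59380081]
```

View pics/l4.png

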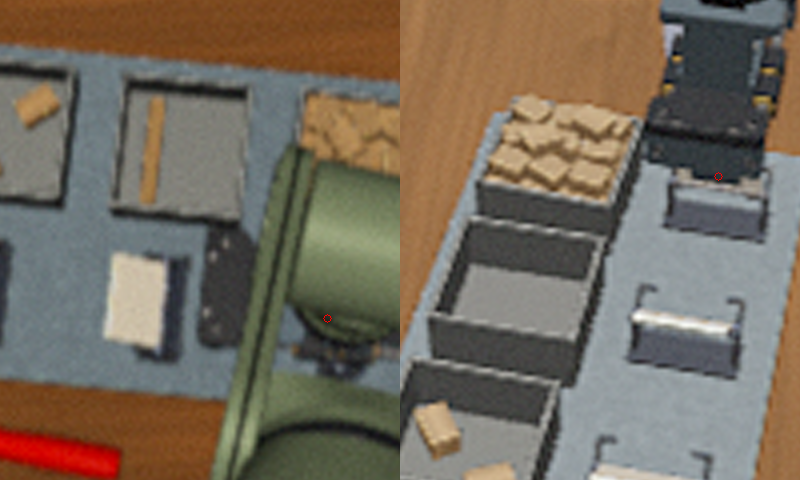

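arm_command(deltas=[[0, [-0.1, -1, 0], 0], [0, [-0.2, -2, 0], 0], [0, [-0.4, -3, 0], 0], [0, [-0.5, -4, 0], 0], [0, [-0.5, -4, 0], 0], [0, [-0.5, -4, 0], 0], [0, [-0.5, -4, 0], 0]])

```text
time_s: 7.5
ee_pos: [467.0, -110.4, 83.0]
ee_rot: [73.3, 90.0, -113.6]
force: [0.3, 0.5, -0.1]
gripper_width: 0.5
```

```bash
python3 look.py 5
```

```text
7.5 [ 467.01029431 -110.35013652   82.96784384] [ 0.26619607  0.51779585 -0.11631598]
top [282.69480224 229.37397487]
side [289.31427906 172.65720221]
```

View pics/l5.png

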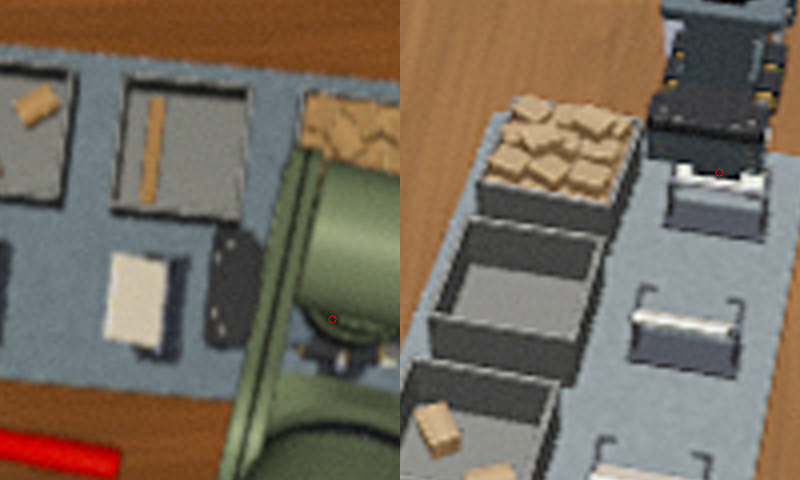

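The tag now shows bright to the right of the stand at about (685–760,185), so it seems to have fallen. Backing off and lifting clear to check.

arm_command(deltas=[[0, [2, 18, 0], 0], [0, [5, 40, 0], 0], [0, [5, 40, 0], 0], [0, [5, 40, 45], 0], [0, [5, 40, 95], 0], [0, [5, 40, 142], 0], [0, [5, 40, 142], 0], [0, [-30, 0, 142], 0], [0, [-60, -45, 142], 0], [0, [-90, -90, 142], 0], [0, [-120, -135, 142], 0], [0, [-145, -180, 142], 0], [0, [-170, -225, 142], 0], [0, [-195, -270, 142], 0], [0, [-220, -315, 142], 0], [0, [-245, -360, 142], 0], [0, [-250, -400, 142], 0], [0, [-250, -400, 142], 0], [0, [-250, -400, 142], 0]])

```text
time_s: 9.5
ee_pos: [215.8, -511.6, 223.6]
ee_rot: [-56.3, 89.9, 116.7]
force: [-0.6, 0.6, -1.3]
gripper_width: 0.7
```

Run:
```python
from workcell import env,cams
import cv2
p=cams.grab_frame("top");cv2.imwrite("pics/top6.png",cv2.resize(p["img"][110:300,80:400,::-1],(800,475),interpolation=cv2.INTER_CUBIC))
p=cams.grab_frame("side");cv2.imwrite("pics/side6.png",cv2.resize(p["img"][120:380,120:380,::-1],(600,600),interpolation=cv2.INTER_CUBIC))
s=env.state();print(s["time_s"],s["ee_pos"],s["force"])
```

```text
9.6 [ 216.89128083 -509.10987852  224.23150668] [ 0.23916703 -0.01989688  0.47651486]
```

View pics/top6.png

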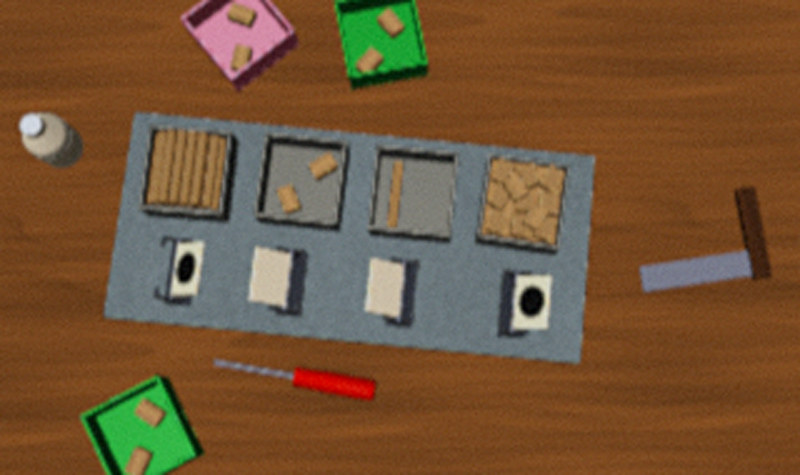

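View pics/side6.png

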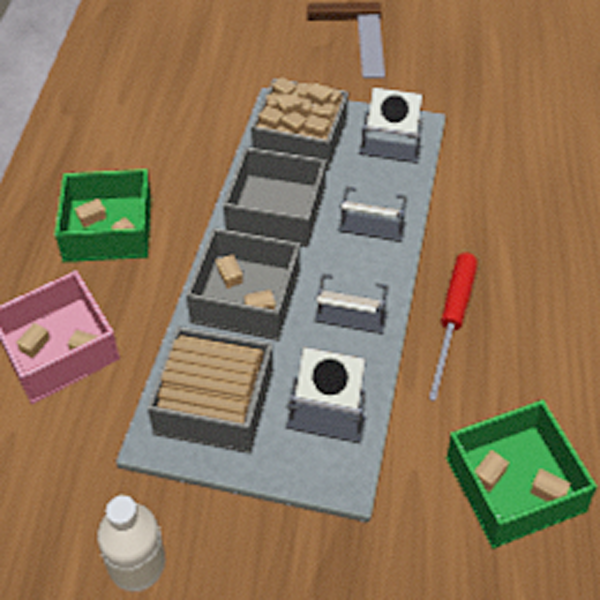

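The rightmost tag now lies disc face up, at about (531,302) in the top crop. Nothing else has moved in either view.

```bash
python3 -c "
from workcell import env
print(env.job_done())"
```

```text
the job is handed in; nothing more can be done
None
```

The job is handed in, and all four tags now match their bins. Only one was wrong: the rightmost tag, in front of the heaped blocks bin, showed its bare face.

I pushed it slowly from the left with the closed fingertips until it went just past upright and fell over by itself, then moved the arm clear.

- **Tags:** In the last top and side pictures, the tags of the two full bins (the outer two) lie disc up. Those of the two nearly empty bins lie bare face up.
- **Other things:** The bins, glue, screwdriver and try square look unmoved in both views, judged by eye rather than measured.
- **Force and time:** The force readings at the end of each move stayed below about 1.5 N. The job took about 9.6 s of the 48 s allowed.
- **What I could not see:** The arm hid most of the tag during the push. Its fall was confirmed only from its place afterwards.
- **Tag position fit:** The model I used to place the tags was up to about 0.9 pixel off (2–3 mm). The largest error was on the leftmost tag, which I did not touch.

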